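Fold out the tube rest and lay in the steel tube

TASK

Get the tube rest ready and load it: lift each support arm's black lock knob, swing the arm fully out and let the pin drop home in its end notch so that both arms are locked out. Then lay the steel tube with the hexagonal nuts across the two saddles, centred with its nuts outside them, and let go. Leave the other things on the bench where they are.

Things in the scene. Friction and masses are not known exactly. Their poses are not given: they have to be found in the camera images.
- stand: folding tube rest, fixed to the table: white steel base 150 x 200 mm; origin on the table midway between two upright hinge posts 120 mm apart along its y (left post at +y). Each post carries a level steel arm 148 x 20 x 12 mm, upper face 78 mm above the table, ending in a V saddle. Folded, the arms point out to +y and -y; out, both point to the rest's -x, saddles at y = +60 and -60 mm
- swing_left (a joint): the left support arm (+y side of the rest): 0 = folded outward, arm pointing along the rest's +y; grows as it swings in the horizontal plane toward the rest's -x; hard stop at 1.59; pin seats in the end notch anywhere from about 1.545 to 1.59. Starts 0 to 0.5. Stiff hinge (about 0.06 N m), stays where left
- pin_left (a joint): height (m) of the left arm's spring lock pin: 0 = down; knob lifts it, at most 0.018. A curved ridge under the arm holds the lowered pin in the folded slot: the arm turns out only with the pin above 0.010 (it rides on the ridge at 0.009); past the ridge's end the released pin drops into the end notch and locks the arm. Spring 4 N down, 8.5 N at the top
- hinge_left (a point): on the left arm's upright hinge axis at the arm's underside (66 mm above the table)
- saddle_left (a point): where the tube's axis lies over the V saddle at the end of the left arm, 125 mm from its hinge axis, about 110 mm above the table. The V is two 45 degree plates 24 mm wide along the tube, reaching from 98 to 152 mm from the hinge axis, tops 105 mm above the table
- swing_right (a joint): the right support arm (-y side of the rest): 0 = folded outward, arm pointing along the rest's -y; grows as it swings in the horizontal plane toward the rest's -x; hard stop at 1.59; pin seats in the end notch anywhere from about 1.545 to 1.59. Starts 0 to 0.5. Stiff hinge (about 0.06 N m), stays where left
- pin_right (a joint): height (m) of the right arm's spring lock pin: 0 = down; knob lifts it, at most 0.018. A curved ridge under the arm holds the lowered pin in the folded slot: the arm turns out only with the pin above 0.010 (it rides on the ridge at 0.009); past the ridge's end the released pin drops into the end notch and locks the arm. Spring 4 N down, 8.5 N at the top
- hinge_right (a point): on the right arm's upright hinge axis at the arm's underside (66 mm above the table)
- saddle_right (a point): where the tube's axis lies over the V saddle at the end of the right arm, 125 mm from its hinge axis, about 110 mm above the table. The V is two 45 degree plates 24 mm wide along the tube, reaching from 98 to 152 mm from the hinge axis, tops 105 mm above the table
- knob_left (a point): grip point on the left lock pin's knob: black upright cylinder, 22 mm diameter, 36 mm tall (24 mm of it below this point, 12 mm above), gap of 4 mm to the arm below; on the arm 65 mm from the hinge axis, 106 mm above the table with the pin down; rises with the pin
- knob_right (a point): grip point on the right lock pin's knob: black upright cylinder, 22 mm diameter, 36 mm tall (24 mm of it below this point, 12 mm above), gap of 4 mm to the arm below; on the arm 65 mm from the hinge axis, 106 mm above the table with the pin down; rises with the pin
- bed (a point): fixed on the rest: where the middle of the tube's axis must lie, 125 mm along the rest's -x from its origin, midway between the saddles, 110 mm above the table; its axes are the rest's (the tube lies along y)
- tube: loose stainless tube, 42 mm diameter, 200 mm long, about 0.45 kg, a 20 mm long hexagonal nut (52 mm across flats, 60 across corners) flush with each end, so 160 mm of bare tube between nuts; lies on the table on flats of its nuts. Its x axis runs along the tube; origin under its middle, on the table at the start. In the rest the nuts hang outside the two saddles, 8 mm to spare each side
- tube_mid (a point): middle of the tube, on its axis (26 mm above the table at the start); x along the tube
- pvc_pipe: bystander, leave alone: loose white plastic pipe 200 mm long, 34 mm diameter, square 44 mm end sockets; not the tube wanted; along its x, origin below its middle
- coupling: bystander, leave alone: white plastic ring coupling, 44 mm diameter, 46 mm tall, standing on the rest's base between the arms; origin under it
- elbow: bystander, leave alone: white plastic pipe elbow lying down, legs of 60 mm along its x and y from the corner over its origin, 44 mm high; may lie under the sweep of an arm; origin under it
- valve: bystander, leave alone: brass ball valve with a red lever, about 110 x 34 mm, 43 mm high, lying; may lie under the sweep of an arm; origin under it
- primer_can: bystander, leave alone: upright can, 64 mm diameter, 120 mm tall, behind an arm of the rest; origin under it
- housing_cap: bystander, leave alone: blue round filter cap, 84 mm diameter, 60 mm tall; origin under it
- tape: bystander, leave alone: yellow tape measure, 70 x 65 mm, lying flat, 47 mm high, may lie under the arms; origin under it
Not all that is in view belongs to the job. What is shaped like the tube but purple is not meant.

How it is judged:
By the outcome, as a careful person would: the job done as asked, in the order asked, and still so for the second after the job is handed in, with the robot touching nothing.
It also fails if it takes over 64 s, if anything falls off the work surface, if the arm or the gripper's body presses on something with over 40 N, if the wrist force passes 120 N, or if a joint passes its speed limit or range.

ROBOT

A 6-joint arm with a two-finger parallel gripper is mounted at the origin on the work surface. World frame = base frame: x ahead of the robot, y to its left, z up, the work surface at z = 0. Lengths are in mm, angles in rad, forces in N, time in s.
With the tool pointing down it reaches from about 350 to 875 mm from the base axis. Payload 4.2 kg.
Tool frame: the origin (TCP) lies midway between the tips of the shut fingers; the grasp point (between the pads) lies 19 mm behind it; y points along the fingers, x is the direction in which the jaws open and shut, and the axes are right-handed (so a half turn about y gives the same grasp; the last joint's range is limited). The gripper opens to 85 mm and grips with 20 to 120 N. Pads are 22 mm wide; open, the fingers measure 114 mm over their backs; the gripper's body (76 mm by 85 mm) begins 54 mm behind the grasp point. The pads swing forward as they close: fully open they stand 13 mm farther back than shut.
Start: joints at [1.536, 0.385, 0.008, 0, -1.194, -0.259], TCP at [180.962, 598.207, 231.312] pointing down, gripper open.
Joint ranges: [-3.14, 3.14], [-1.21, 2.06], [-1.07, 1.41], [-3.16, 2.05], [-2.99, -0.16], [-3.1, 3.1]. Speed limits (rad/s): [2.79, 2.79, 3.14, 3.14, 3.14, 3.14].

INTERFACE

Orientations are given as a unit quaternion [x, y, z, w].
In Python, from bench import read_state, get_image, job_done gives the robot as it stands.
- The arm moves only by the tool play_rows, never from a script. Its argument "series" is a list of rows, each a list of 7 numbers: the shift along the tool's x, y, z in m, then the turn, a rotation vector about the tool's x, y, z in rad, then the finger opening in m, from 0 to 0.0854. In form: [[x, y, z, wx, wy, wz, claw], ...]. A call has 1 to 10 rows; each row shifts and turns the pose as measured when the row begins, along the tool's axes as they then stand; what a row does not reach is not made up. A row lasts 1/10 s, in which the tool goes at most 50 mm and 8.59 degrees, less where a joint would pass 70% of its speed; a pose out of reach is approached as far as the arm can. A call with a gripper value outside its range is refused whole. The fingers move at their own pace and stop on an object; the grip force is fixed at half the most. Time passes only in rows, so rows that do not move let the fingers close. It gives the time, the measured TCP pose, the force and the opening at its end, in the units of the state.
- read_state(): the state, without advancing time (a new reading comes with each control period).
- get_image(name): name is "side" or "top" or "wrist"; returns a dict with "color" (400x640x3 uint8, red, green, blue), "intrinsics" (3x3 intrinsics, pixels), "origin" and "orientation" of the camera in the world. Camera axes: x right, y down, z forward; pixel columns grow to the right and rows downward; lengths in mm; the calibration is good to about 2 mm. A picture is of the moment at which its call begins. There is no depth.
- job_done(): hands the job in, once; it reports no verdict.
The state is a dict: "clock": time; "joints": joint angles; "joint_vel": joint speeds; "joint_efforts": joint torques, N m; "position": TCP position; "ee_rot": TCP orientation; "contact_force": force on the tool from outside, world axes, zero at the start; "wrist_torque": the same for the moment, N m; "gripper_width": finger opening in mm.
Only numpy, scipy, OpenCV 4.12 (cv2) and the standard library are available. Lean on these libraries where they do the work, as an engineer would, in place of code of your own. Each camera call takes 0.05 s, during which the arm holds its last target. There are 200 camera calls.

## Working session

There is one attempt and no reset: what is moved stays moved. The work goes in short steps, Python scripts to look and compute and a tool call to move; the robot and the scene stay as the last step left them, time stands still between calls to the robot, and variables do not carry over. Pictures are saved under pics/ and viewed, about 8 in all and at most 12, crops included, and the job is handed in when it is done.

Besides the shell and the picture viewer there is one more tool, called in YAML: its name, and indented under it one key for each argument. play_rows: Moves the arm, as the interface text tells. Its arguments: {"type":"object","properties":{"series":{"type":"array","items":{"type":"array","items":{"type":"number"}}}},"required":["series"]}

```bash
mkdir -p pics; cat > h.py <<'E'
import numpy as np, cv2
from scipy.spatial.transform import Rotation as R
from bench import read_state, get_image, job_done
def shot(name, fn=None):
    im=get_image(name)
    if fn: cv2.imwrite('pics/'+fn, im['color'][:,:,::-1])
    return im
def Rc(im): 
    o=np.array(im['orientation'],float)
    return o if o.shape==(3,3) else R.from_quat(o).as_matrix()
def ray(im,u,v):
    d=Rc(im)@np.linalg.solve(np.array(im['intrinsics']),[u,v,1.]); return np.array(im['origin'],float),d
def onz(im,u,v,z):
    o,d=ray(im,u,v); return (o+d*(z-o[2])/d[2]).round(1)
def proj(im,p):
    q=np.array(im['intrinsics'])@(Rc(im).T@(np.array(p,float)-np.array(im['origin']))); return (q[:2]/q[2]).round(1)
def tri(a,pa,b,pb):
    o1,d1=ray(a,*pa);o2,d2=ray(b,*pb);d1/=np.linalg.norm(d1);d2/=np.linalg.norm(d2)
    s=np.linalg.lstsq(np.c_[d1,-d2],o2-o1,rcond=None)[0]
    return ((o1+s[0]*d1+o2+s[1]*d2)/2).round(1), np.linalg.norm(o1+s[0]*d1-o2-s[1]*d2).round(1)
E
python3 - <<'E'
from h import *
import pickle
d={n:shot(n,n+'0.png') for n in('side','top')}
pickle.dump(d,open('im0.pkl','wb'))
for n in d: print(n,d[n]['origin'],d[n]['orientation'],d[n]['intrinsics'])
print(read_state())
E
```

```text
side [  97.65803483 -566.24385988  872.4009148 ] [ 0.88992626 -0.28931615  0.10216215 -0.3374764 ] [[363.90175763   0.         313.93546249]
 [  0.         363.90175763 197.84765825]
 [  0.           0.           1.        ]]
top [ 395.64807297   -1.82611069 1260.53481861] [ 0.70765838 -0.70567497  0.01949259 -0.02936833] [[372.60262624   0.         323.07546695]
 [  0.         372.60262624 196.43379363]
 [  0.           0.           1.        ]]
{'clock': 0.1, 'joints': array([ 1.53561052e+00,  3.85514147e-01,  6.75273313e-03, -4.51784011e-04,
       -1.19404639e+00, -2.58608474e-01]), 'joint_vel': array([-0.00120724, -0.0029529 ,  0.00146222,  0.00115208,  0.00123677,
        0.00162806]), 'joint_efforts': array([ 5.71692590e-05, -3.93321240e+01,  1.88926703e+01,  4.19787213e+00,
       -2.63615526e-03,  2.71865858e-06]), 'position': array([180.81341847, 597.71043645, 230.30387088]), 'ee_rot': array([ 0.42194248, -0.56737134,  0.56829768, -0.42082306]), 'contact_force': array([-0.41968985,  0.31836691, -0.31659044]), 'wrist_torque': array([-0.04725508, -0.00875436,  0.01271487]), 'gripper_width': 85.27592648855737}
```

View pics/top0.png

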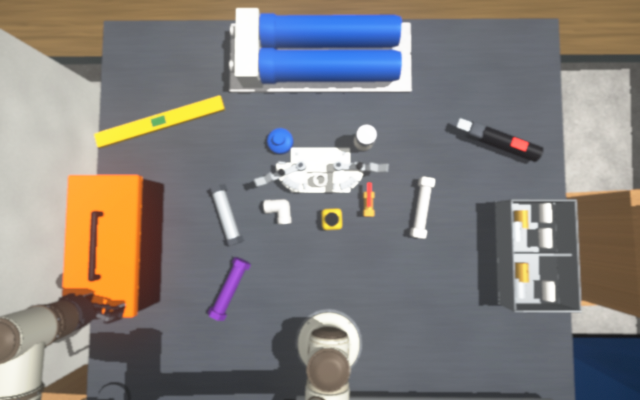

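View pics/side0.png

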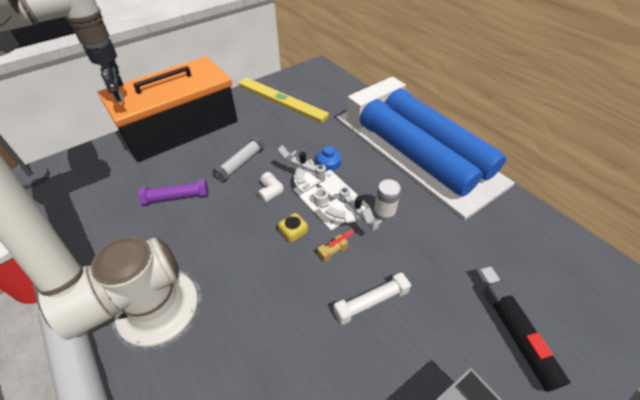

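The top view shows the stand near (320,168), with its arms out left to (258,182) and right to (380,168). Things that could be taken for the tube, by top pixel:
- Grey tube with dark nuts at (226,215). This is my choice.
- Purple lookalike at (229,289).
- White PVC pipe with square sockets at (423,208).

Next is a close crop to check that choice and measure.

```bash
python3 - <<'E'
from h import *
import pickle
d=pickle.load(open('im0.pkl','rb'))
t=d['top']['color'][:,:,::-1]; s=d['side']['color'][:,:,::-1]
a=cv2.resize(t[120:250,200:400],None,fx=4,fy=4,interpolation=cv2.INTER_CUBIC)
cv2.imwrite('pics/c1.png',a)
b=cv2.resize(s[130:240,205:405],None,fx=4,fy=4,interpolation=cv2.INTER_CUBIC)
cv2.imwrite('pics/c2.png',b)
E
```

```text
(no output)
```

View pics/c1.png

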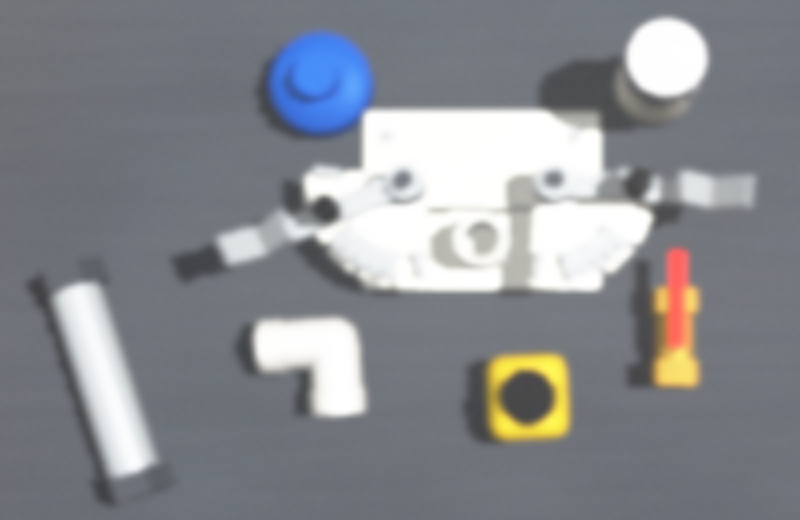

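View pics/c2.png

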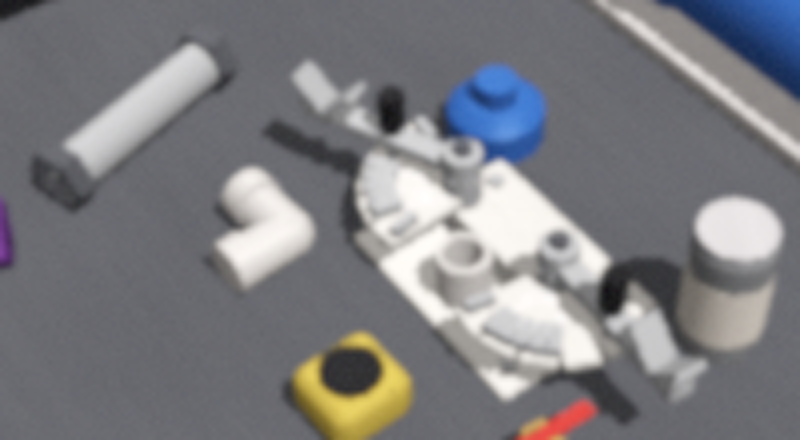

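```bash
python3 - <<'E'
from h import *
import pickle
d=pickle.load(open('im0.pkl','rb'));T,S=d['top'],d['side']
t=lambda x,y:(200+x/4-.4,120+y/4-.4); s=lambda x,y:(205+x/4-.4,130+y/4-.4)
for n,a,b in [('hL',(402,177),(464,146)),('hR',(553,178),(560,240)),('kLtop',(326,207),(391,93)),('kRtop',(638,181),(616,270)),('cpl',(481,240),(462,250))]:
    print(n,tri(T,t(*a),S,s(*b)))
print('kL',onz(T,*t(326,207),116),'kR',onz(T,*t(638,181),116))
for n,p in dict(a=(362,108),b=(603,108),c=(600,291)).items(): print('base',onz(T,*t(*p),5))
print('saddle ends R',onz(T,*t(755,190),105),'L',onz(T,*t(180,265),80))
print('tube ends', [onz(T,*t(*p),z) for p,z in (((78,283),47),((133,472),47))])
# tube bright body mask
im=T['color'].astype(int); m=((im.min(2)>140)).astype(np.uint8); m[:, :208]=0;m[:,245:]=0;m[:185]=0;m[:245]*=1;m[245:]=0
c=max(cv2.findContours(m,0,1)[0],key=cv2.contourArea); r=cv2.minAreaRect(c);print(r)
bp=cv2.boxPoints(r); print([onz(T,*p,40) for p in bp], onz(T,*r[0],40))
st=read_state(); Rm=R.from_quat(st['ee_rot']).as_matrix(); print(Rm.round(3))
im=shot('wrist'); print(np.array(im['origin'])-st['position'], Rm.T@(np.array(im['origin'])-st['position']), (Rm.T@Rc(im)).round(3), im['intrinsics'])
E
```

```text
hL (array([579.6,  87.2,  95.5]), np.float64(0.9))
hR (array([578.9, -31.7,  93.4]), np.float64(0.0))
kLtop (array([551.6, 143.4, 124.4]), np.float64(0.6))
kRtop (array([572.6, -96.7, 123.8]), np.float64(1.7))
cpl (array([533.1,  25.8,  61.6]), np.float64(0.3))
kL [552.5 144.6 116. ] kR [573.1 -96.8 116. ]
base [652.8 129.    5. ]
base [652.9 -76.5   5. ]
base [496.6 -73.7   5. ]
saddle ends R [ 567.8 -188.8  105. ] L [510.6 265.4  80. ]
tube ends [array([498.9, 356.6,  47. ]), array([344.8, 308.2,  47. ])]
((225.8040313720703, 214.2237091064453), (50.287506103515625, 12.954388618469238), 72.18110656738281)
[array([493. , 382.2,  40. ]), array([506.3, 341.6,  40. ]), array([349.2, 287.7,  40. ]), array([336.2, 327.9,  40. ])] [420.8 334.7  40. ]
[[-0.29  -0.     0.957]
 [-0.957 -0.002 -0.29 ]
 [ 0.002 -1.     0.   ]]
[ 76.18449636 -22.14430998 143.87092954] [  -0.58450063 -143.86381458   79.34830515] [[ 1.    -0.001  0.   ]
 [-0.    -0.31   0.951]
 [-0.001 -0.951 -0.31 ]] [[344.9995699    0.         327.04235509]
 [  0.         344.9995699  198.89351189]
 [  0.           0.           1.        ]]
```

The crops confirm the tube: bare grey steel with dark hexagonal nuts. The rest's yaw is about 0, its origin about (579, 28). The arms sit at about 0.45 rad (left) and 0.09 rad (right). Next I plan the hover over the left knob.

```bash
cat >> h.py <<'E'
def plan(p,yaw,smax=48,rmax=.145):
    """distances in tool axes to target (mm; tool y down, tool z at yaw), split in rows"""
    st=read_state(); P=np.array(st['position']); M=R.from_quat(st['ee_rot'])
    z=np.array([np.cos(yaw),np.sin(yaw),0]); y=np.array([0,0,-1.]); T=R.from_matrix(np.c_[np.cross(y,z),y,z])
    w=(M.inv()*T).as_rotvec(); d=np.array(p,float)-P
    n=int(max(np.ceil(np.linalg.norm(d)/smax),np.ceil(np.linalg.norm(w)/rmax),1))
    print('from',P.round(1),'n',n,'err',d.round(1),'w',w.round(3))
    for i in range(n):
        t=M.inv().apply(d/n)/1000; print([*t.round(4).tolist(),*(w/n).round(3).tolist()]); M=M*R.from_rotvec(w/n)
E
python3 -c "
from h import *
plan([552,144.5,150],-1.12)"
```

```text
from [180.9 597.8 230.5] n 13 err [ 371.1 -453.3  -80.5] w [-0.001  0.826  0.001]
[0.0251, 0.0062, 0.0374, -0.0, 0.064, 0.0]
[0.0227, 0.0062, 0.0389, -0.0, 0.064, 0.0]
[0.0201, 0.0062, 0.0403, -0.0, 0.064, 0.0]
[0.0175, 0.0062, 0.0415, -0.0, 0.064, 0.0]
[0.0149, 0.0062, 0.0425, -0.0, 0.064, 0.0]
[0.0121, 0.0062, 0.0434, -0.0, 0.064, 0.0]
[0.0094, 0.0062, 0.0441, -0.0, 0.064, 0.0]
[0.0066, 0.0062, 0.0446, -0.0, 0.064, 0.0]
[0.0037, 0.0062, 0.0449, -0.0, 0.064, 0.0]
[0.0008, 0.0062, 0.0451, -0.0, 0.064, 0.0]
[-0.002, 0.0062, 0.045, -0.0, 0.064, 0.0]
[-0.0049, 0.0062, 0.0448, -0.0, 0.064, 0.0]
[-0.0077, 0.0062, 0.0444, -0.0, 0.064, 0.0]
```

play_rows:
  series:
    - [0.025, 0.003, 0.037, 0, 0.064, 0, 0.06]
    - [0.023, 0.003, 0.039, 0, 0.064, 0, 0.06]
    - [0.02, 0.003, 0.04, 0, 0.064, 0, 0.06]
    - [0.0175, 0.003, 0.0415, 0, 0.064, 0, 0.06]
    - [0.015, 0.003, 0.0425, 0, 0.064, 0, 0.06]
    - [0.012, 0.003, 0.0435, 0, 0.064, 0, 0.06]
    - [0.0095, 0.003, 0.044, 0, 0.064, 0, 0.06]
    - [0.0065, 0.003, 0.0445, 0, 0.064, 0, 0.06]
    - [0.0035, 0.003, 0.045, 0, 0.064, 0, 0.06]
    - [0.001, 0.003, 0.045, 0, 0.064, 0, 0.06]

```text
clock: 1.15
position: [467.4, 236.8, 197.0]
ee_rot: [0.217, -0.672, 0.674, -0.215]
contact_force: [0.4, 1.1, -0.2]
gripper_width: 59.7
```

```bash
python3 -c "
from h import *
plan([552,144.5,165],-1.12);print(read_state()['joints'].round(2),read_state()['gripper_width'])"
```

```text
from [467.4 236.8 197. ] n 3 err [ 84.6 -92.3 -32. ] w [-0.002  0.171  0.003]
[-0.005, 0.0107, 0.0414, -0.001, 0.057, 0.001]
[-0.0074, 0.0107, 0.0411, -0.001, 0.057, 0.001]
[-0.0097, 0.0107, 0.0406, -0.001, 0.057, 0.001]
[ 0.78  0.24 -0.29  0.   -1.04 -0.16] 59.73201920313374
```

play_rows:
  series:
    - [-0.005, 0.0105, 0.0415, 0, 0.057, 0, 0.06]
    - [-0.0075, 0.0105, 0.041, 0, 0.057, 0, 0.06]
    - [-0.01, 0.0105, 0.0405, 0, 0.057, 0, 0.06]
    - [0, 0, 0, 0, 0, 0, 0.06]

```text
clock: 1.55
position: [556.5, 136.0, 163.6]
ee_rot: [0.154, -0.689, 0.692, -0.152]
contact_force: [-0.8, -0.1, 0.1]
gripper_width: 60.3
```

```bash
python3 - <<'E'
from h import *
plan([552,144.5,165],-1.12)
im=shot('wrist','w1.png')
import pickle; pickle.dump(im,open('w1.pkl','wb'))
print(proj(im,[552,144.5,118]),proj(im,[579.4,87.5,95]),proj(im,[525,202,78]))
E
```

```text
from [556.5 136.  163.6] n 1 err [-4.5  8.5  1.4] w [-0.002 -0.014  0.004]
[0.0005, -0.0015, -0.0096, -0.002, -0.014, 0.004]
[328.1 241.7] [326.6 130.7] [327.9 295.1]
```

View pics/w1.png

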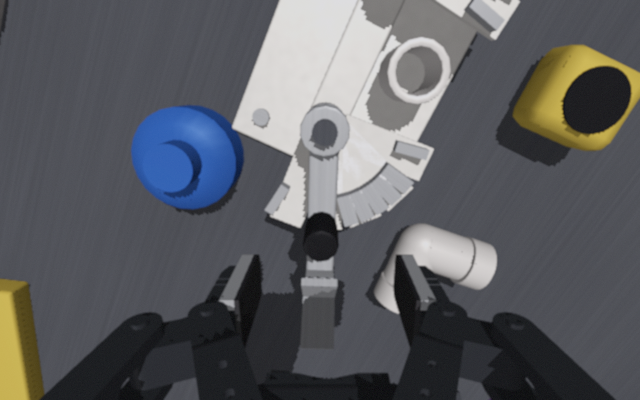

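The wrist view shows the left knob's top at (320,236), the hinge cap at (324,128) and the V saddle at about (319,312). The knob sits a few mm off my prediction, so I refine it.

```bash
python3 - <<'E'
from h import *
import pickle; im=pickle.load(open('w1.pkl','rb'))
g=im['color'].astype(int); c=g[205:265,290:350]; m=(c.max(2)<45).astype(np.uint8)
k=max(cv2.findContours(m,0,1)[0],key=cv2.contourArea); x,y,w,h=cv2.boundingRect(k); print(x+290,y+205,w,h)
top=(x+290+w/2, y+205+h-w/2 if 0 else y+205+w/2)
for v in (228,232,240): print(onz(im,x+290+w/2-.5,v,118))
print('hinge',onz(im,324,128,95),onz(im,325,130,95))
K=onz(im,x+290+w/2-.5,y+205+h-w/2,118);print(K)
E
```

```text
290 213 49 50
[563.4 139.9 118. ]
[562.3 142.3 118. ]
[560.2 147.  118. ]
hinge [581.5  86.7  95. ] [580.5  87.5  95. ]
[560.6 146.1 118. ]
```

```bash
python3 - <<'E'
from h import *
import pickle; im=pickle.load(open('w1.pkl','rb'))
H=onz(im,324.5,129.5,95)
for u,v,z in ((321,243,118),(321,192,78),(320,270,78),(320,281,105),(318,347,105)):
    p=onz(im,u,v,z); q=p-H; print(p,np.hypot(*q[:2]).round(1),np.arctan2(-q[0],q[1]).round(3))
g=im['color'][:,:,::-1]; cv2.imwrite('pics/c3.png',cv2.resize(g[90:370,220:430],None,fx=2.8,fy=2.1*1))
E
```

```text
[555.5 147.1 118. ] 64.9 0.402
[564.3 129.   78. ] 44.8 0.38
[539.6 184.8  78. ] 105.8 0.401
[542.1 178.2 105. ] 98.7 0.404
[521.1 227.7 105. ] 152.5 0.403
```

```bash
python3 -c "
from h import *
plan([555.5,147.1,90],-1.169,30)"
```

```text
from [555.7 137.2 164.2] n 3 err [ -0.2   9.9 -74.2] w [-0.002  0.037  0.003]
[-0.0014, 0.0247, -0.0031, -0.001, 0.012, 0.001]
[-0.0014, 0.0247, -0.0031, -0.001, 0.012, 0.001]
[-0.0013, 0.0247, -0.0031, -0.001, 0.012, 0.001]
```

play_rows:
  series:
    - [-0.004, 0, -0.009, 0, 0.037, 0, 0.06]
    - [0, 0.025, 0, 0, 0, 0, 0.06]
    - [0, 0.025, 0, 0, 0, 0, 0.06]
    - [0, 0.022, 0, 0, 0, 0, 0.06]
    - [0, 0, 0, 0, 0, 0, 0.06]

```text
clock: 2.1
position: [554.4, 150.2, 92.1]
ee_rot: [0.142, -0.692, 0.693, -0.142]
contact_force: [-0.5, -0.1, 0.1]
gripper_width: 60.3
```

```bash
python3 - <<'E'
from h import *
plan([555.5,147.1,90],-1.169,30)
print(read_state()['contact_force'].round(1))
E
```

```text
from [554.4 150.2  92.1] n 1 err [ 1.1 -3.1 -2.1] w [-0.001  0.003 -0.   ]
[0.0002, 0.0021, 0.0033, -0.001, 0.003, -0.0]
[-0.5 -0.1  0.1]
```

Now I correct the position, close on the knob and check before lifting.

play_rows:
  series:
    - [0, 0.002, 0.003, 0, 0.003, 0, 0.05]
    - [0, 0, 0, 0, 0, 0, 0.01]
    - [0, 0, 0, 0, 0, 0, 0.01]
    - [0, 0, 0, 0, 0, 0, 0.01]
    - [0, 0, 0, 0, 0, 0, 0.01]
    - [0, 0, 0, 0, 0, 0, 0.01]

```text
clock: 2.7
position: [556.2, 149.2, 93.2]
ee_rot: [-0.14, 0.693, -0.693, 0.144]
contact_force: [1.8, -0.0, -3.4]
gripper_width: 20.4
```

play_rows:
  series:
    - [0, -0.008, 0, 0, 0, 0, 0.01]
    - [0, -0.007, 0, 0, 0, 0, 0.01]
    - [0, 0, 0, 0, 0, 0, 0.01]

```text
clock: 3.0
position: [555.8, 149.1, 107.8]
ee_rot: [-0.14, 0.693, -0.693, 0.143]
contact_force: [2.2, -0.8, -8.1]
gripper_width: 20.0
```

```bash
python3 - <<'E'
from h import *
s=read_state(); print(s['position'],s['contact_force'].round(1),s['wrist_torque'].round(2),s['gripper_width'])
M=R.from_quat(s['ee_rot']).as_matrix(); print('yaw',np.arctan2(M[1,2],M[0,2]))
E
```

```text
[555.77922148 149.10870599 107.79254174] [ 2.2 -0.8 -8.1] [-0.08 -0.72  0.07] 20.019605352896463
yaw -1.1669835452815636
```

play_rows:
  series:
    - [0.006, 0, 0.0003, 0, -0.09, 0, 0.01]
    - [0.0066, 0, 0.0003, 0, -0.1, 0, 0.01]
    - [0.0066, 0, 0.0003, 0, -0.1, 0, 0.01]
    - [0.0066, 0, 0.0003, 0, -0.1, 0, 0.01]
    - [0.0066, 0, 0.0003, 0, -0.1, 0, 0.01]

```text
clock: 3.5
position: [529.6, 129.9, 106.0]
ee_rot: [-0.309, 0.635, -0.635, 0.313]
contact_force: [3.6, -1.1, -7.8]
gripper_width: 20.1
```

```bash
cat >> h.py <<'E'
def arm(H):
    s=read_state(); M=R.from_quat(s['ee_rot']).as_matrix(); q=s['position'][:2]-np.array(H)
    print(s['clock'],s['position'].round(1),'F',s['contact_force'].round(1),'T',s['wrist_torque'].round(2),'w',s['gripper_width'].round(1),'yaw',np.arctan2(M[1,2],M[0,2]).round(3),'r',np.hypot(*q).round(1),'dir',np.arctan2(q[1],q[0]).round(3),'tilt',M[2].round(3))
E
python3 -c "
from h import *
arm([580.8,87.3])"
```

```text
Traceback (most recent call last):
  File "h.py", line 32, in arm
    print(s['clock'],s['position'].round(1),'F',s['contact_force'].round(1),'T',s['wrist_torque'].round(2),'w',s['gripper_width'].round(1),'yaw',np.arctan2(M[1,2],M[0,2]).round(3),'r',np.hypot(*q).round(1),'dir',np.arctan2(q[1],q[0]).round(3),'tilt',M[2].round(3))
                                                                                                               ^^^^^^^^^^^^^^^^^^^^^^^^
AttributeError: 'float' object has no attribute 'round'
```

play_rows:
  series:
    - [0.0066, -0.0012, 0.0003, 0, -0.1, 0, 0.01]
    - [0.0066, -0.001, 0.0003, 0, -0.1, 0, 0.01]
    - [0.0066, -0.0005, 0.0003, 0, -0.1, 0, 0.01]
    - [0.0066, -0.0005, 0.0003, 0, -0.1, 0, 0.01]
    - [0.0066, -0.0005, 0.0003, 0, -0.1, 0, 0.01]

```text
clock: 4.0
position: [515.8, 99.5, 108.5]
ee_rot: [-0.461, 0.534, -0.534, 0.466]
contact_force: [3.2, 0.7, -9.1]
gripper_width: 20.1
```

```bash
sed -i "s/s\['gripper_width'\].round(1)/round(s['gripper_width'],1)/" h.py
python3 -c "
from h import *
arm([580.8,87.3])"
```

```text
4.0 [515.8  99.5 108.5] F [ 3.2  0.7 -9.1] T [-0.01 -0.76 -0.04] w 20.1 yaw -0.141 r 66.2 dir 2.956 tilt [-0.006 -1.     0.003]
```

play_rows:
  series:
    - [0.006, 0, 0.0003, 0, -0.08, 0, 0.01]
    - [0.004, 0, 0.0002, 0, -0.06, 0, 0.01]
    - [0, 0, 0, 0, 0, 0, 0.01]

```text
clock: 4.3
position: [514.9, 89.6, 107.9]
ee_rot: [-0.498, 0.499, -0.498, 0.504]
contact_force: [2.6, 0.8, -8.9]
gripper_width: 19.8
```

```bash
python3 -c "
from h import *
arm([580.8,87.3])"
```

```text
4.3 [514.9  89.6 107.9] F [ 2.6  0.8 -8.9] T [-0.04 -0.65  0.1 ] w 19.8 yaw 0.005 r 66.0 dir 3.106 tilt [-0.007 -1.     0.005]
```

play_rows:
  series:
    - [0.002, 0, 0, 0, 0, 0, 0.01]
    - [0.0015, 0, 0, 0, 0, 0, 0.01]
    - [0, 0, 0, 0, 0, 0, 0.01]

```text
clock: 4.6
position: [514.9, 89.0, 107.5]
ee_rot: [-0.497, 0.5, -0.498, 0.505]
contact_force: [1.6, 1.5, -8.5]
gripper_width: 20.1
```

```bash
python3 -c "
from h import *
arm([580.8,87.3])"
```

```text
4.6 [514.9  89.  107.5] F [ 1.6  1.5 -8.5] T [ 0.34 -0.42  0.22] w 20.1 yaw 0.004 r 65.9 dir 3.116 tilt [-0.011 -1.     0.006]
```

play_rows:
  series:
    - [0.001, 0.005, 0, 0, 0, 0, 0.01]
    - [0.001, 0.006, 0, 0, 0, 0, 0.01]
    - [0.001, 0.004, 0, 0, 0, 0, 0.01]
    - [0, 0, 0, 0, 0, 0, 0.01]

```text
clock: 5.0
position: [515.0, 88.6, 93.2]
ee_rot: [-0.497, 0.5, -0.497, 0.506]
contact_force: [-1.7, 3.4, -3.1]
gripper_width: 20.1
```

```bash
python3 -c "
from h import *
arm([580.8,87.3])"
```

```text
5.0 [515.   88.6  93.2] F [-1.7  3.4 -3.1] T [0.55 0.48 0.28] w 20.1 yaw 0.006 r 65.8 dir 3.121 tilt [-0.013 -1.     0.007]
```

play_rows:
  series:
    - [0, 0, 0, 0, 0, 0, 0.06]
    - [0, 0, 0, 0, 0, 0, 0.06]
    - [0, 0, 0, 0, 0, 0, 0.06]
    - [0, -0.03, 0, 0, 0, 0, 0.06]
    - [0, -0.035, 0, 0, 0, 0, 0.06]
    - [0, -0.02, 0, 0, 0, 0, 0.06]

```text
clock: 5.6
position: [514.5, 84.7, 180.6]
ee_rot: [-0.498, 0.5, -0.498, 0.504]
contact_force: [0.2, -0.5, -0.4]
gripper_width: 60.2
```

```bash
python3 -c "
from h import *
arm([580.8,87.3]); plan([573,-90,170],-1.67)"
```

```text
5.6 [514.5  84.7 180.6] F [ 0.2 -0.5 -0.4] T [ 0.05 -0.04  0.01] w 60.2 yaw 0.003 r 66.3 dir -3.102 tilt [-0.008 -1.     0.004]
from [514.5  84.7 180.6] n 12 err [  58.5 -174.7  -10.6] w [ 0.003  1.673 -0.009]
[0.0146, 0.0008, 0.0048, 0.0, 0.139, -0.001]
[0.0138, 0.0008, 0.0068, 0.0, 0.139, -0.001]
[0.0127, 0.0008, 0.0087, 0.0, 0.139, -0.001]
[0.0114, 0.0008, 0.0103, 0.0, 0.139, -0.001]
[0.0098, 0.0008, 0.0118, 0.0, 0.139, -0.001]
[0.0081, 0.0009, 0.0131, 0.0, 0.139, -0.001]
[0.0062, 0.0009, 0.0141, 0.0, 0.139, -0.001]
[0.0042, 0.0009, 0.0148, 0.0, 0.139, -0.001]
[0.0021, 0.0009, 0.0152, 0.0, 0.139, -0.001]
[-0.0001, 0.0009, 0.0154, 0.0, 0.139, -0.001]
[-0.0022, 0.0009, 0.0152, 0.0, 0.139, -0.001]
[-0.0043, 0.0009, 0.0147, 0.0, 0.139, -0.001]
```

play_rows:
  series:
    - [0.0145, 0, 0.005, 0, 0.139, 0, 0.06]
    - [0.014, 0, 0.007, 0, 0.139, 0, 0.06]
    - [0.0125, 0, 0.0085, 0, 0.139, 0, 0.06]
    - [0.0115, 0, 0.0105, 0, 0.139, 0, 0.06]
    - [0.01, 0, 0.012, 0, 0.139, 0, 0.06]
    - [0.008, 0, 0.013, 0, 0.139, 0, 0.06]
    - [0.006, 0, 0.014, 0, 0.139, 0, 0.06]
    - [0.004, 0, 0.015, 0, 0.139, 0, 0.06]
    - [0.002, 0, 0.015, 0, 0.139, 0, 0.06]
    - [0, 0, 0.0155, 0, 0.139, 0, 0.06]

```text
clock: 6.6
position: [566.1, -70.0, 190.2]
ee_rot: [-0.036, 0.708, -0.703, 0.052]
contact_force: [-1.0, -0.6, -0.8]
gripper_width: 60.3
```

```bash
python3 -c "
from h import *
arm([580.8,-32]); plan([573,-90,170],-1.67)"
```

```text
6.6 [566.1 -70.  190.2] F [-1.  -0.6 -0.8] T [-0.01  0.1  -0.  ] w 60.3 yaw -1.447 r 40.8 dir -1.941 tilt [-0.023 -1.    -0.006]
from [566.1 -70.  190.2] n 2 err [  6.9 -20.  -20.2] w [ 0.008  0.223 -0.023]
[-0.002, 0.0101, 0.0104, 0.004, 0.112, -0.011]
[-0.0032, 0.0101, 0.0101, 0.004, 0.112, -0.011]
```

play_rows:
  series:
    - [-0.002, 0.01, 0.0105, 0.004, 0.112, -0.011, 0.06]
    - [-0.003, 0.01, 0.01, 0.004, 0.112, -0.011, 0.06]
    - [0, 0, 0, 0, 0, 0, 0.06]

```text
clock: 6.9
position: [573.7, -94.0, 171.2]
ee_rot: [-0.042, -0.706, 0.706, 0.04]
contact_force: [0.2, 0.5, 0.1]
gripper_width: 59.8
```

```bash
python3 - <<'E'
from h import *
import pickle
arm([580.8,-32])
im=shot('wrist','w2.png'); pickle.dump(im,open('w2.pkl','wb'))
print(proj(im,[573,-97,118]),proj(im,[580.5,-32,95]))
E
```

```text
6.9 [573.7 -94.  171.2] F [0.2 0.5 0.1] T [ 0.02  0.05 -0.  ] w 59.8 yaw -1.686 r 62.5 dir -1.685 tilt [-0.003 -1.     0.001]
[328.  217.3] [328.1 289.5]
```

View pics/w2.png

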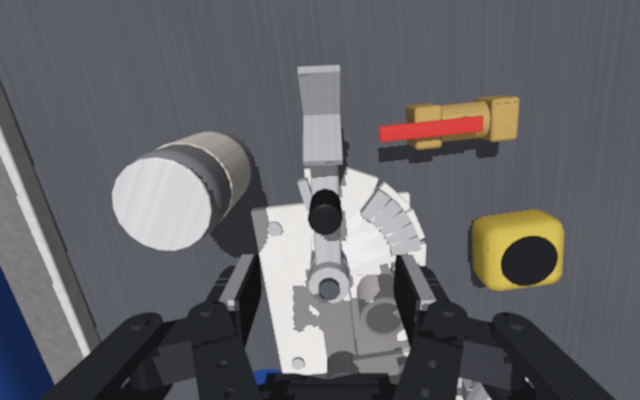

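The wrist view shows the right knob's top at (325,218), the hinge cap at (329,281), and the saddle edges at (322,163) and (320,67). The can is clear, to the left.

```bash
python3 - <<'E'
from h import *
import pickle; im=pickle.load(open('w2.pkl','rb'))
H=onz(im,329,282,95); print(H)
for u,v,z in ((325,218,118),(322.5,163,105),(319.5,67,105)):
    p=onz(im,u,v,z); q=p-H; print(p,np.hypot(*q[:2]).round(1),np.arctan2(-q[0],-q[1]).round(3))
print('can',onz(im,163,203,120))
E
```

```text
[579.1 -38.1  95. ]
[574.9 -96.7 118. ] 58.8 0.072
[ 572.8 -128.1  105. ] 90.2 0.07
[ 567.9 -183.6  105. ] 145.9 0.077
can [ 669.8 -118.2  120. ]
```

```bash
python3 -c "
from h import *
plan([574.9,-96.7,92],-1.646,30)"
```

```text
from [573.9 -93.6 172.1] n 3 err [  1.   -3.1 -80.1] w [-0.001 -0.037 -0.004]
[-0.0003, 0.0267, 0.001, -0.0, -0.012, -0.001]
[-0.0004, 0.0267, 0.001, -0.0, -0.012, -0.001]
[-0.0004, 0.0267, 0.001, -0.0, -0.012, -0.001]
```

play_rows:
  series:
    - [-0.001, 0.025, 0.002, 0, -0.037, 0, 0.06]
    - [0, 0.025, 0, 0, 0, 0, 0.06]
    - [0, 0.025, 0, 0, 0, 0, 0.06]
    - [0, 0.002, 0, 0, 0, 0, 0.06]

```text
clock: 7.35
position: [577.4, -95.1, 98.0]
ee_rot: [-0.027, -0.706, 0.707, 0.017]
contact_force: [-0.2, -0.1, 0.5]
gripper_width: 59.8
```

```bash
python3 -c "
from h import *
plan([574.9,-96.7,92],-1.646,30);arm([580,-31.7])"
```

```text
from [577.4 -95.1  98. ] n 1 err [-2.5 -1.6 -6. ] w [-0.     0.012 -0.014]
[0.0025, 0.0059, 0.0017, -0.0, 0.012, -0.014]
7.35 [577.4 -95.1  98. ] F [-0.2 -0.1  0.5] T [-0.    0.06 -0.04] w 59.8 yaw -1.634 r 63.5 dir -1.611 tilt [-0.014 -1.     0.   ]
```

play_rows:
  series:
    - [0.0025, 0.005, 0.002, 0, 0.012, -0.014, 0.06]
    - [0, 0, 0, 0, 0, 0, 0.05]
    - [0, 0, 0, 0, 0, 0, 0.01]
    - [0, 0, 0, 0, 0, 0, 0.01]
    - [0, 0, 0, 0, 0, 0, 0.01]
    - [0, 0, 0, 0, 0, 0, 0.01]

```text
clock: 7.95
position: [576.8, -96.5, 97.5]
ee_rot: [-0.028, -0.707, 0.707, 0.023]
contact_force: [1.0, -0.9, -2.9]
gripper_width: 19.9
```

```bash
python3 -c "
from h import *
arm([580,-31.7])"
```

```text
7.95 [576.8 -96.5  97.5] F [ 1.  -0.9 -2.9] T [-0.2  -0.13 -0.02] w 19.9 yaw -1.642 r 64.8 dir -1.62 tilt [-0.006 -1.    -0.   ]
```

play_rows:
  series:
    - [0, -0.008, 0, 0, 0, 0, 0.01]
    - [0, -0.007, 0, 0, 0, 0, 0.01]
    - [0, 0, 0, 0, 0, 0, 0.01]

```text
clock: 8.25
position: [576.2, -96.4, 111.6]
ee_rot: [0.028, 0.707, -0.706, -0.024]
contact_force: [1.9, -0.9, -7.9]
gripper_width: 19.5
```

```bash
python3 -c "
from h import *
arm([580,-31.7])"
```

```text
8.25 [576.2 -96.4 111.6] F [ 1.9 -0.9 -7.9] T [-0.4  -0.63 -0.12] w 19.5 yaw -1.644 r 64.8 dir -1.63 tilt [-0.005 -1.    -0.001]
```

play_rows:
  series:
    - [0.006, -0.0003, -0.0003, 0, 0.09, 0, 0.01]
    - [0.0065, -0.0004, -0.0003, 0, 0.1, 0, 0.01]
    - [0.0065, -0.0004, -0.0003, 0, 0.1, 0, 0.01]
    - [0.0065, -0.0004, -0.0003, 0, 0.1, 0, 0.01]
    - [0.0065, -0.0004, -0.0003, 0, 0.1, 0, 0.01]

```text
clock: 8.75
position: [545.1, -86.4, 110.9]
ee_rot: [0.205, 0.678, -0.676, -0.202]
contact_force: [2.4, -0.7, -8.6]
gripper_width: 19.5
```

```bash
python3 -c "
from h import *
arm([580,-31.7])"
```

```text
8.75 [545.1 -86.4 110.9] F [ 2.4 -0.7 -8.6] T [-0.14 -0.67 -0.01] w 19.5 yaw -2.155 r 64.9 dir -2.139 tilt [-0.002 -1.    -0.003]
```

play_rows:
  series:
    - [0.0065, -0.0005, -0.0003, 0, 0.1, 0, 0.01]
    - [0.0065, -0.0005, -0.0003, 0, 0.1, 0, 0.01]
    - [0.0065, -0.0005, -0.0003, 0, 0.1, 0, 0.01]
    - [0.0065, -0.0005, -0.0003, 0, 0.1, 0, 0.01]
    - [0.0065, -0.0005, -0.0003, 0, 0.1, 0, 0.01]
    - [0.0065, -0.0005, -0.0003, 0, 0.1, 0, 0.01]
    - [0.0065, -0.0005, -0.0003, 0, 0.1, 0, 0.01]
    - [0.0065, -0.0005, -0.0003, 0, 0.1, 0, 0.01]

```text
clock: 9.55
position: [515.9, -42.7, 112.4]
ee_rot: [0.461, 0.538, -0.535, -0.46]
contact_force: [2.3, -1.4, -7.9]
gripper_width: 20.0
```

```bash
python3 -c "
from h import *
arm([580,-31.7])"
```

```text
9.55 [515.9 -42.7 112.4] F [ 2.3 -1.4 -7.9] T [-0.43 -0.76  0.03] w 20.0 yaw -2.989 r 65.1 dir -2.972 tilt [ 0.001 -1.    -0.004]
```

play_rows:
  series:
    - [0.0055, -0.0003, -0.0003, 0, 0.08, 0, 0.01]
    - [0.005, -0.0003, -0.0002, 0, 0.075, 0, 0.01]
    - [0.002, 0, 0, 0, 0.01, 0, 0.01]
    - [0.0015, 0, 0, 0, 0, 0, 0.01]
    - [0, 0, 0, 0, 0, 0, 0.01]

```text
clock: 10.05
position: [514.9, -30.5, 112.1]
ee_rot: [0.506, 0.495, -0.496, -0.503]
contact_force: [3.7, -2.3, -9.0]
gripper_width: 20.0
```

```bash
python3 -c "
from h import *
arm([580,-31.7])"
```

```text
10.05 [514.9 -30.5 112.1] F [ 3.7 -2.3 -9. ] T [-0.68 -0.83 -0.23] w 20.0 yaw 3.124 r 65.1 dir 3.123 tilt [-0.003 -1.    -0.002]
```

play_rows:
  series:
    - [0.001, 0.005, 0, 0, 0, 0, 0.01]
    - [0.001, 0.006, 0, 0, 0, 0, 0.01]
    - [0.0005, 0.005, 0, 0, 0, 0, 0.01]
    - [0, 0, 0, 0, 0, 0, 0.01]

```text
clock: 10.45
position: [515.0, -30.7, 97.5]
ee_rot: [0.506, 0.495, -0.497, -0.502]
contact_force: [-0.5, -1.7, -3.5]
gripper_width: 19.7
```

```bash
python3 -c "
from h import *
arm([580,-31.7])"
```

```text
10.45 [515.  -30.7  97.5] F [-0.5 -1.7 -3.5] T [-0.43  0.06 -0.17] w 19.7 yaw 3.126 r 65.0 dir 3.127 tilt [-0.006 -1.    -0.002]
```

play_rows:
  series:
    - [0, 0, 0, 0, 0, 0, 0.06]
    - [0, 0, 0, 0, 0, 0, 0.06]
    - [0, 0, 0, 0, 0, 0, 0.06]
    - [0, -0.03, 0, 0, 0, 0, 0.06]
    - [0, -0.035, 0, 0, 0, 0, 0.06]
    - [0, -0.02, 0, 0, 0, 0, 0.085]

```text
clock: 11.05
position: [514.6, -28.9, 184.5]
ee_rot: [0.504, 0.496, -0.499, -0.501]
contact_force: [0.6, 0.0, -0.3]
gripper_width: 72.7
```

```bash
python3 -c "
from h import *
plan([421,325,160],-2.826)"
```

```text
from [514.6 -28.9 184.5] n 8 err [-93.6 353.9 -24.5] w [-0.001 -0.326 -0.006]
[0.0441, 0.0028, 0.0122, -0.0, -0.041, -0.001]
[0.0446, 0.0028, 0.0104, -0.0, -0.041, -0.001]
[0.045, 0.0029, 0.0085, -0.0, -0.041, -0.001]
[0.0453, 0.0029, 0.0067, -0.0, -0.041, -0.001]
[0.0455, 0.0029, 0.0048, -0.0, -0.041, -0.001]
[0.0457, 0.003, 0.003, -0.0, -0.041, -0.001]
[0.0457, 0.003, 0.0011, -0.0, -0.041, -0.001]
[0.0458, 0.003, -0.0007, -0.0, -0.041, -0.001]
```

play_rows:
  series:
    - [0.044, 0.001, 0.012, 0, -0.041, 0, 0.085]
    - [0.0445, 0.001, 0.0105, 0, -0.041, 0, 0.085]
    - [0.045, 0.003, 0.0085, 0, -0.041, 0, 0.085]
    - [0.0455, 0.003, 0.0065, 0, -0.041, 0, 0.085]
    - [0.0455, 0.003, 0.005, 0, -0.041, 0, 0.085]
    - [0.0455, 0.003, 0.003, 0, -0.041, 0, 0.085]
    - [0.0455, 0.003, 0.001, 0, -0.041, 0, 0.085]
    - [0.042, 0.003, -0.0005, 0, -0.041, 0, 0.085]
    - [0, 0, 0, 0, 0, 0, 0.085]

```text
clock: 11.95
position: [421.9, 337.6, 171.9]
ee_rot: [0.415, 0.582, -0.57, -0.405]
contact_force: [-0.3, -0.9, 0.8]
gripper_width: 85.1
```

```bash
python3 - <<'E'
from h import *
import pickle
arm([580,-31.7])
im=shot('wrist','w3.png'); pickle.dump(im,open('w3.pkl','wb'))
im=shot('top'); g=im['color'][:,:,::-1]
a=cv2.resize(g[120:240,210:390],None,fx=3,fy=3,interpolation=cv2.INTER_CUBIC)
w=cv2.imread('pics/w3.png'); out=np.zeros((560,640,3),np.uint8); 
w=cv2.resize(w,(320,200)); out[:360,:540]=a; out[360:,:320]=w
cv2.imwrite('pics/c4.png',cv2.imread('pics/w3.png')); cv2.imwrite('pics/t4.png',a)
E
```

```text
11.95 [421.9 337.6 171.9] F [-0.3 -0.9  0.8] T [-0.08 -0.   -0.03] w 85.1 yaw -2.808 r 401.7 dir 1.975 tilt [-0.001 -1.    -0.022]
```

View pics/w3.png

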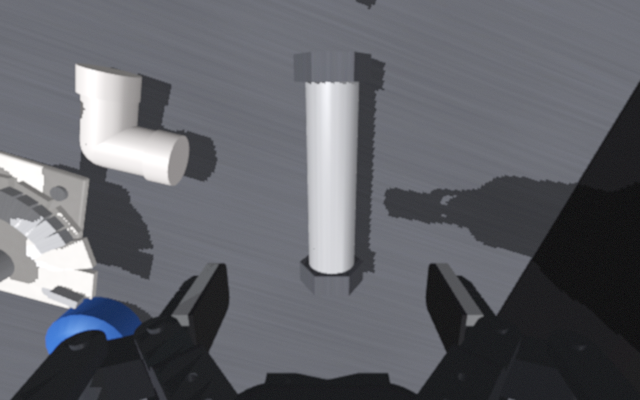

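View pics/t4.png

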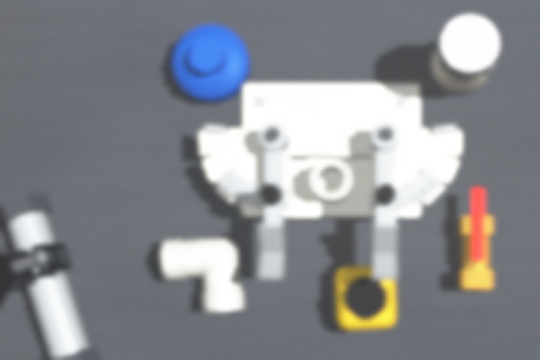

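Both arms now point out, parallel, and the bystanders look unmoved. The wrist view shows the bare tube between its nuts from (332,82) to (332,272), in line with the tool.

```bash
python3 - <<'E'
from h import *
import pickle; im=pickle.load(open('w3.pkl','rb'))
a=onz(im,332,82,47);b=onz(im,332,271,47); print(a,b,np.linalg.norm(a-b),(a+b)/2,np.arctan2(*(a-b)[1::-1]))
g=im['color'].astype(int)
for v in (110,240):
    c=np.where(g[v,290:370].min(1)>125)[0]+290; print(v,c.min(),c.max(),onz(im,(c.min()+c.max())/2,v,35))
a=onz(im,326,52,52);b=onz(im,331,294,26); print('outer',a,b)
plan([*((onz(im,332,82,47)+onz(im,332,271,47))/2)[:2],60],np.arctan2(*(onz(im,332,82,47)-onz(im,332,271,47))[1::-1]),30)
T=get_image('top'); t=lambda x,y:(210+x/3-.4,120+y/3-.4)
for n,p,z in (('hL',(272,133),95),('hR',(385,133),95),('kL',(270,194),118),('kR',(385,193),118),('sLend',(270,279),100),('sRend',(386,278),100)): print(n,onz(T,*t(*p),z))
E
```

```text
[345.4 315.2  47. ] [494.7 367.5  47. ] 158.19538552056443 [420.05 341.35  47.  ] -2.804649345799267
110 305 356 [365.5 321.1  35. ]
240 308 353 [472.  358.3  35. ]
outer [328.  304.6  52. ] [531.1 379.4  26. ]
from [422.3 334.1 171.9] n 4 err [  -2.2    7.2 -111.9] w [ 0.021 -0.008 -0.002]
[0.002, 0.028, 0.0005, 0.005, -0.002, -0.001]
[0.0019, 0.028, 0.0004, 0.005, -0.002, -0.001]
[0.0019, 0.028, 0.0002, 0.005, -0.002, -0.001]
[0.0019, 0.028, 0.0001, 0.005, -0.002, -0.001]
hL [579.  87.  95.]
hR [579.1 -31.9  95. ]
kL [512.2  86.8 118. ]
kR [513.4 -31.4 118. ]
sLend [425.3  87.5 100. ]
sRend [426.7 -32.9 100. ]
```

play_rows:
  series:
    - [0.0075, 0.028, 0.0005, 0.02, 0, 0, 0.085]
    - [0, 0.028, 0, 0, 0, 0, 0.085]
    - [0, 0.028, 0, 0, 0, 0, 0.085]
    - [0, 0.025, 0, 0, 0, 0, 0.085]
    - [0, 0.0, 0, 0, 0, 0, 0.085]

```text
clock: 12.6
position: [423.9, 335.5, 63.3]
ee_rot: [0.415, 0.575, -0.571, -0.414]
contact_force: [-0.2, -0.9, 0.2]
gripper_width: 85.0
```

```bash
python3 -c "
from h import *
plan([420,340.8,9],-2.805,30)"
```

```text
from [423.9 335.5  63.3] n 2 err [ -3.9   5.3 -54.3] w [ 0.006 -0.018  0.001]
[0.0031, 0.0271, 0.0012, 0.003, -0.009, 0.001]
[0.0031, 0.0271, 0.0011, 0.003, -0.009, 0.001]
```

play_rows:
  series:
    - [0.004, 0.027, 0.0015, 0.003, -0.012, 0, 0.085]
    - [0.004, 0.022, 0.0015, 0, -0.009, 0, 0.085]
    - [0, 0, 0, 0, 0, 0, 0.085]

```text
clock: 12.9
position: [422.1, 341.5, 17.4]
ee_rot: [0.41, 0.58, -0.573, -0.409]
contact_force: [-0.4, 0.0, -0.9]
gripper_width: 85.1
```

```bash
python3 -c "
from h import *
plan([420,340.8,9],-2.805,30);arm([0,0])"
```

```text
from [422.1 341.5  17.4] n 1 err [-2.1 -0.7 -8.4] w [ 0.008 -0.001  0.004]
[0.0, 0.0083, 0.0023, 0.008, -0.001, 0.004]
12.9 [422.1 341.5  17.4] F [-0.4  0.  -0.9] T [-0.02  0.07  0.02] w 85.1 yaw -2.806 r 542.9 dir 0.68 tilt [ 0.004 -1.    -0.008]
```

play_rows:
  series:
    - [0, 0.007, 0.0023, 0.008, 0, 0.004, 0.085]
    - [0, 0, 0, 0, 0, 0, 0.085]
    - [0, 0, 0, 0, 0, 0, 0.02]
    - [0, 0, 0, 0, 0, 0, 0.02]
    - [0, 0, 0, 0, 0, 0, 0.02]
    - [0, 0, 0, 0, 0, 0, 0.02]
    - [0, 0, 0, 0, 0, 0, 0.02]

```text
clock: 13.6
position: [423.2, 342.3, 16.6]
ee_rot: [0.41, 0.58, -0.572, -0.41]
contact_force: [0.5, -0.2, -3.7]
gripper_width: 40.1
```

play_rows:
  series:
    - [0, -0.02, 0, 0, 0, 0, 0.02]
    - [0, -0.04, 0, 0, 0, 0, 0.02]
    - [0, -0.045, 0, 0, 0, 0, 0.02]
    - [0, -0.045, 0, 0, 0, 0, 0.02]
    - [0, -0.03, 0, 0, 0, 0, 0.02]
    - [0, 0, 0, 0, 0, 0, 0.02]
    - [0, 0, 0, 0, 0, 0, 0.02]

```text
clock: 14.3
position: [416.7, 336.0, 193.2]
ee_rot: [-0.409, -0.571, 0.579, 0.413]
contact_force: [0.1, 0.3, -5.7]
gripper_width: 40.3
```

```bash
python3 - <<'E'
from h import *
import pickle
arm([0,0])
im=shot('wrist','w5.png'); pickle.dump(im,open('w5.pkl','wb'))
plan([455,28.3,185],-1.571)
E
```

```text
14.3 [416.7 336.  193.2] F [ 0.1  0.3 -5.7] T [-0.09 -0.01  0.02] w 40.3 yaw -2.812 r 535.3 dir 0.679 tilt [-0.003 -1.     0.013]
from [416.9 336.1 193.1] n 9 err [  38.1 -307.8   -8.1] w [-0.013 -1.241  0.005]
[-0.0337, 0.0011, 0.0071, -0.001, -0.138, 0.001]
[-0.0324, 0.0011, 0.0116, -0.001, -0.138, 0.001]
[-0.0305, 0.0011, 0.016, -0.001, -0.138, 0.001]
[-0.028, 0.0011, 0.02, -0.001, -0.138, 0.001]
[-0.025, 0.0011, 0.0237, -0.001, -0.138, 0.001]
[-0.0215, 0.0011, 0.0269, -0.001, -0.138, 0.001]
[-0.0176, 0.001, 0.0296, -0.001, -0.138, 0.001]
[-0.0134, 0.001, 0.0317, -0.001, -0.138, 0.001]
[-0.0089, 0.0009, 0.0333, -0.001, -0.138, 0.001]
```

View pics/w5.png

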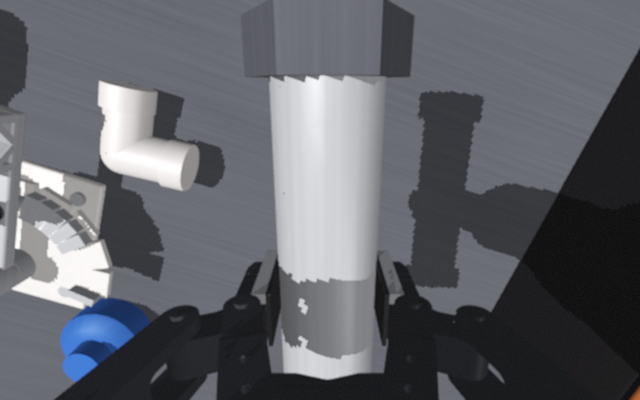

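```bash
python3 - <<'E'
from h import *
import pickle; im=pickle.load(open('w5.pkl','rb')); s=read_state(); M=R.from_quat(s['ee_rot']).as_matrix()
for z in (220,223.6,227): p=onz(im,328,76,z); print(p,(M.T@(p-s['position'])).round(1))
# tube width at nut: 42mm
for u in (271,384): print((M.T@(onz(im,u,78,202.6)-s['position'])).round(1))
E
```

```text
[338.9 310.3 220. ] [  0.8 -25.9  82.5]
[339.  310.4 223.6] [  0.8 -29.5  82.4]
[339.2 310.4 227. ] [  0.8 -32.9  82.3]
[-20.3  -8.4  82.3]
[21.6 -8.5 82.3]
```

play_rows:
  series:
    - [-0.0335, 0, 0.007, 0, -0.138, 0, 0.02]
    - [-0.032, 0, 0.0115, 0, -0.138, 0, 0.02]
    - [-0.03, 0, 0.016, 0, -0.138, 0, 0.02]
    - [-0.028, 0, 0.02, 0, -0.138, 0, 0.02]
    - [-0.025, 0, 0.0235, 0, -0.138, 0, 0.02]
    - [-0.0215, 0, 0.027, 0, -0.138, 0, 0.02]
    - [-0.0175, 0, 0.0295, 0, -0.138, 0, 0.02]
    - [-0.0135, 0, 0.0315, 0, -0.138, 0, 0.02]
    - [-0.007, 0, 0.025, 0, -0.1, 0, 0.02]
    - [0, 0, 0, 0, 0, 0, 0.02]

```text
clock: 15.35
position: [448.0, 23.0, 171.1]
ee_rot: [0.024, -0.696, 0.718, 0.015]
contact_force: [0.3, -0.1, -4.6]
gripper_width: 40.0
```

```bash
python3 -c "
from h import *
plan([455,30.7,160],-1.571)"
```

```text
from [448.   23.  171.1] n 1 err [  7.    7.7 -11.1] w [-0.031  0.014  0.055]
[-0.0077, 0.0105, -0.0079, -0.031, 0.014, 0.055]
```

play_rows:
  series:
    - [-0.0075, 0.01, -0.008, -0.031, 0.014, 0.055, 0.02]
    - [0, 0, 0, 0, 0, 0, 0.02]
    - [0, 0, 0, 0, 0, 0, 0.02]

```text
clock: 15.65
position: [451.5, 29.1, 154.9]
ee_rot: [0.002, -0.706, 0.708, 0.006]
contact_force: [0.7, 0.4, -4.7]
gripper_width: 39.9
```

```bash
python3 -c "
from h import *
plan([455,30.7,125],-1.571);arm([0,0])"
```

```text
from [451.5  29.1 154.9] n 1 err [  3.5   1.6 -29.9] w [-0.004 -0.004  0.011]
[-0.0038, 0.0298, -0.0018, -0.004, -0.004, 0.011]
15.65 [451.5  29.1 154.9] F [ 0.7  0.4 -4.7] T [ 0.06 -0.06  0.02] w 39.9 yaw -1.575 r 452.4 dir 0.064 tilt [ 0.011 -1.     0.004]
```

play_rows:
  series:
    - [-0.004, 0.015, -0.002, -0.004, -0.004, 0.011, 0.02]
    - [0, 0.015, 0, 0, 0, 0, 0.02]
    - [0, 0, 0, 0, 0, 0, 0.02]

```text
clock: 15.95
position: [454.9, 31.9, 123.4]
ee_rot: [0.002, -0.706, 0.708, 0.001]
contact_force: [-0.9, -0.6, -5.3]
gripper_width: 39.8
```

```bash
python3 - <<'E'
from h import *
plan([455,30.7,101],-1.571);arm([0,0])
im=shot('top');g=im['color'][:,:,::-1];a=cv2.resize(g[130:230,240:390],None,fx=4,fy=4,interpolation=cv2.INTER_CUBIC)
s=shot('side')['color'][:,:,::-1];b=cv2.resize(s[120:230,250:400],None,fx=4,fy=4,interpolation=cv2.INTER_CUBIC)[:,:600]
w=shot('wrist','w6.png')
cv2.imwrite('pics/s6.png',b)
E
```

```text
from [454.9  31.9 123.4] n 1 err [  0.1  -1.2 -22.4] w [-0.002  0.002  0.004]
[-0.0002, 0.0224, 0.0012, -0.002, 0.002, 0.004]
15.95 [454.9  31.9 123.4] F [-0.9 -0.6 -5.3] T [-0.08  0.11  0.  ] w 39.8 yaw -1.569 r 456.0 dir 0.07 tilt [ 0.004 -1.     0.002]
```

View pics/w6.png

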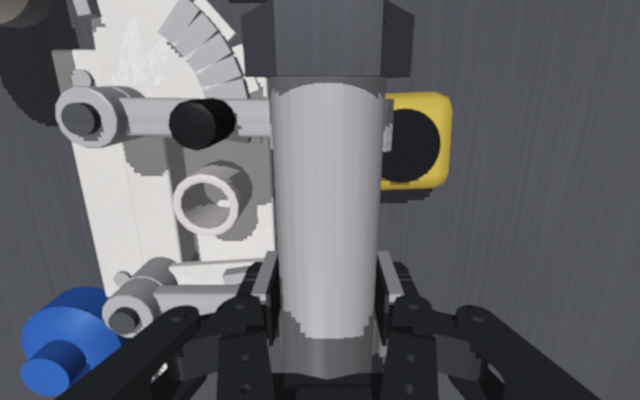

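In the wrist view the right arm passes under the tube inside the nut. The nut's inner face is at row 76, the arm at rows 100-136, and the knob top at (190,124). I check that against the bed.

```bash
python3 - <<'E'
from h import *
im=get_image('wrist')
print('knob',onz(im,190,125,118),'armedges',onz(im,258,101,78),onz(im,258,136,78),'hinge',onz(im,79,118,95),'hingeL',onz(im,123,320,95))
print('nut',onz(im,327,76,153.8)); plan([455,30.7,101],-1.571)
E
```

```text
knob [516.5 -30.5 118. ] armedges [494.3 -39.   78. ] [495.4 -20.5  78. ] hinge [580.  -31.5  95. ] hingeL [579.7  87.1  95. ]
nut [457.3 -49.5 153.8]
from [457.1  32.5 125.9] n 1 err [ -2.1  -1.8 -24.9] w [ 0.     0.003 -0.003]
[0.0022, 0.0249, 0.0018, 0.0, 0.003, -0.003]
```

play_rows:
  series:
    - [0.002, 0.012, 0.002, 0, 0.003, -0.003, 0.02]
    - [0, 0.007, 0, 0, 0, 0, 0.02]
    - [0, 0, 0, 0, 0, 0, 0.02]

```text
clock: 16.45
position: [455.8, 30.8, 106.9]
ee_rot: [0.001, 0.708, -0.707, 0.001]
contact_force: [0.2, -0.9, -3.8]
gripper_width: 40.0
```

```bash
python3 -c "
from h import *
plan([455,30.7,101],-1.571);arm([0,0])"
```

```text
from [455.8  30.8 106.9] n 1 err [-0.8 -0.1 -5.9] w [ 0.001 -0.    -0.002]
[0.0008, 0.0059, 0.0001, 0.001, -0.0, -0.002]
16.45 [455.8  30.8 106.9] F [ 0.2 -0.9 -3.8] T [-0.05 -0.06  0.02] w 40.0 yaw -1.571 r 456.8 dir 0.067 tilt [-0.002 -1.    -0.001]
```

play_rows:
  series:
    - [0.0005, 0.003, 0, 0, 0, 0, 0.02]
    - [0, 0.002, 0, 0, 0, 0, 0.02]
    - [0, 0.002, 0, 0, 0, 0, 0.02]

```text
clock: 16.75
position: [455.4, 30.6, 100.2]
ee_rot: [0.001, 0.707, -0.707, 0.001]
contact_force: [-7.3, 0.8, 16.6]
gripper_width: 40.1
```

```bash
python3 -c "
from h import *
arm([0,0])"
```

```text
16.75 [455.4  30.6 100.2] F [-7.3  0.8 16.6] T [ 0.39  1.94 -0.01] w 40.1 yaw -1.571 r 456.4 dir 0.067 tilt [-0.002 -1.    -0.001]
```

play_rows:
  series:
    - [0.0005, -0.001, 0, 0, 0, 0, 0.02]
    - [0, 0, 0, 0, 0, 0, 0.02]

```text
clock: 16.95
position: [455.3, 30.7, 101.6]
ee_rot: [0.001, 0.707, -0.707, 0.001]
contact_force: [0.2, -1.2, -4.5]
gripper_width: 40.2
```

```bash
python3 -c "
from h import *
arm([0,0])"
```

```text
16.95 [455.3  30.7 101.6] F [ 0.2 -1.2 -4.5] T [ 0.01 -0.03 -0.  ] w 40.2 yaw -1.571 r 456.3 dir 0.067 tilt [-0.003 -1.    -0.001]
```

play_rows:
  series:
    - [0, 0.0012, 0, 0, 0, 0, 0.02]
    - [0, 0, 0, 0, 0, 0, 0.055]
    - [0, 0, 0, 0, 0, 0, 0.075]
    - [0, 0, 0, 0, 0, 0, 0.075]
    - [0, 0, 0, 0, 0, 0, 0.075]
    - [0, 0, 0, 0, 0, 0, 0.075]

```text
clock: 17.55
position: [458.4, 31.5, 102.6]
ee_rot: [0.003, 0.708, -0.706, 0.004]
contact_force: [0.1, -0.4, 0.2]
gripper_width: 75.2
```

play_rows:
  series:
    - [0, -0.015, 0, 0, 0, 0, 0.075]
    - [0, -0.03, 0, 0, 0, 0, 0.075]
    - [0, -0.04, 0, 0, 0, 0, 0.075]
    - [0, -0.045, 0, 0, 0, 0, 0.075]
    - [0, -0.045, 0, 0, 0, 0, 0.075]
    - [0, 0, 0, 0, 0, 0, 0.075]

```text
clock: 18.15
position: [456.4, 30.4, 283.9]
ee_rot: [-0.002, -0.707, 0.707, -0.003]
contact_force: [0.6, 1.0, -0.6]
gripper_width: 74.9
```

```bash
python3 - <<'E'
from h import *
arm([0,0])
w=shot('wrist','w7.png');import pickle;pickle.dump(w,open('w7.pkl','wb'))
E
```

```text
18.15 [456.4  30.4 283.9] F [ 0.6  1.  -0.6] T [ 0.04 -0.02 -0.02] w 74.9 yaw -1.569 r 457.4 dir 0.067 tilt [-0.008 -1.     0.   ]
```

View pics/w7.png

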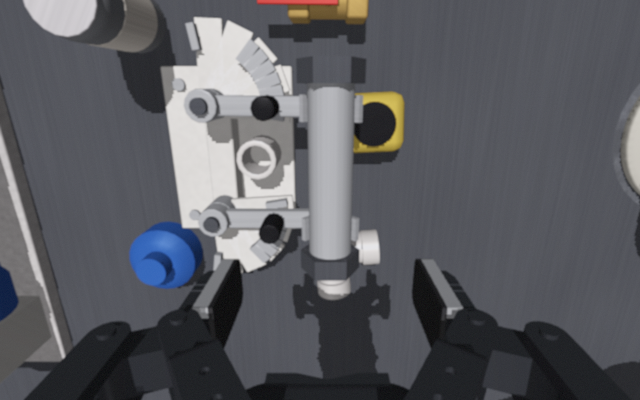

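The tube lies in both Vs with its nuts outside, at about (331,70) and (330,262). Both arms are parallel. A numeric check follows.

```bash
python3 - <<'E'
from h import *
import pickle; im=pickle.load(open('w7.pkl','rb'))
a=onz(im,332,86,131);b=onz(im,330,256,131);print(a,b,(a+b)/2,np.linalg.norm(a-b))
for n,u,v,z in (('kR',263,107,118),('kL',272,229,118),('hR',200,105,95),('hL',215,221,95)): print(n,onz(im,u,v,z))
g=shot('top'); s=g['color'].astype(int); d=np.abs(s-pickle.load(open('im0.pkl','rb'))['top']['color'].astype(int)).max(2)
# bystanders' regions moved?
for n,(x,y) in dict(elbow=(278,210),tape=(331,219),valve=(369,199),can=(366,137),cap=(280,141),pvc=(423,208)).items(): print(n,(d[y-8:y+8,x-8:x+8]>60).sum())
gs=g['color'][:,:,::-1]; cv2.imwrite('pics/f.png',cv2.resize(gs[120:250,220:400],None,fx=4,fy=4,interpolation=cv2.INTER_CUBIC))
E
```

```text
[453.7 -49.  131. ] [454.8 105.4 131. ] [454.25  28.2  131.  ] 154.40391834406276
kR [513.5 -31.6 118. ]
kL [511.3  83.2 118. ]
hR [576.7 -32.1  95. ]
hL [574.2  84.2  95. ]
elbow 54
tape 50
valve 0
can 0
cap 0
pvc 0
```

play_rows:
  series:
    - [0, 0, 0, 0, 0, 0, 0.075]
    - [0, 0, 0, 0, 0, 0, 0.075]
    - [0, 0, 0, 0, 0, 0, 0.075]

```text
clock: 18.55
position: [451.3, 29.5, 274.5]
ee_rot: [0.004, -0.706, 0.709, 0.004]
contact_force: [-0.3, 0.8, -1.2]
gripper_width: 75.2
```

```bash
python3 -c "
from h import *
print(job_done())"
```

```text
the job is handed in; nothing more can be done
None
```

The job is done and handed in at about 18.6 s on the robot's clock, well under the 64 s limit. Both support arms are swung out and locked, and the steel tube lies across the two saddles with the gripper clear of it.

- **Arms:** I lifted each knob about 14 mm, swung the arm to its hard stop and lowered the knob. Each knob came back to its pin-down height (93.2 mm left, 97.5 mm right) with only about 3 N on the tool, so both pins are in their end notches.
- **Tube:** The last wrist picture puts its middle at about (454, 28) mm, against a bed estimate of (455, 28). The nuts are outside both saddles.
- **Weaker checks:** In that picture the nut spacing read 154 mm instead of 160, and the hinges read a few mm off earlier values. I put both down to picture error.
- **Bystanders:** Before-and-after comparison of the top view showed no change at the valve, can, cap and PVC pipe. There were some changed pixels at the elbow and tape, which I take to be shadow and the gripper in the way. I did not measure their positions again, but nothing was felt touching them.

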